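Brake lever bite check on the bench stand

ROBOT

A 6-joint arm with a two-finger parallel gripper is mounted at the origin on the work surface. World frame = base frame: x ahead of the robot, y to its left, z up, the work surface at z = 0. Lengths are in m, angles in rad, forces in N, time in s.
With the tool pointing down it reaches from about 0.225 to 0.875 m from the base axis. Payload 3.4 kg.
Tool frame: the origin (TCP) lies midway between the tips of the shut fingers; the grasp point (between the pads) lies 19 mm behind it (manip.grasp_offset is the distance from the TCP to the grasp point, in m); x points along the fingers, y is the direction in which the jaws open and shut, and the axes are right-handed (so a half turn about x gives the same grasp; the last joint's range is limited). The gripper opens to 85 mm and grips with 20 to 120 N. Pads are 22 mm wide; open, the fingers measure 114 mm over their backs; the gripper's body (76 mm by 85 mm) begins 54 mm behind the grasp point. The pads swing forward as they close: fully open they stand 13 mm farther back than shut.
Start: joints at [-1.465, 0.276, 1.505, -0, 1.361, -0.121], TCP at [0.129, -0.56, 0.231] pointing down, gripper open.
Joint ranges: [-2.89, 2.89], [-0.75, 2.08], [0.22, 2.7], [-1.18, 4.32], [0.11, 2.71], [-2.7, 2.7]. Speed limits (rad/s): [2.57, 2.57, 3.14, 3.14, 3.14, 3.14].

INTERFACE

Orientations are given as a unit quaternion [w, x, y, z].
In Python, from rig import manip gives the robot as it stands.
- The arm moves only by the shell command python3 -m creep 'ROWS' [OPENING] [FORCE]. ROWS is a JSON object of lists of equal length, an entry for each row: "delta_pos": the shift along the tool's x, y, z in cm, a list of three; "dr": the turn, a rotation vector about the tool's x, y, z in rad, a list of three. In form: {"delta_pos": [[dx, dy, dz], ...], "dr": [[rx, ry, rz], ...]}. A call has 1 to 10 rows; each row is the pose to reach, as a shift and turn from the pose commanded when the call began, along the tool's axes at that moment; what a row does not reach only later rows make up. A row lasts 1/10 s, in which the tool goes at most 50 mm and 8.59 degrees, less where a joint would pass 70% of its speed; a pose out of reach is approached as far as the arm can. A call with a gripper value outside its range is refused whole. OPENING is the opening, from -1 (shut) to 1 (fully open), set as the call begins (- or left out, the last holds). The fingers move at their own pace and stop on an object; FORCE is the grip in N (left out, the last holds). Time passes only in rows, so rows that repeat a pose let the fingers close. It gives the time, the measured TCP pose, the force and the opening at its end, in the units of the state.
- manip.get_state(): the state, without advancing time (a new reading comes with each control period).
- manip.get_image(name): name is "side" or "top"; returns a dict with "pixels" (420x560x3 uint8, blue, green, red), "depth" (420x560 float32, m along the optical axis (not along the pixel's ray), 0 where there is no reading), "intrinsics" (3x3 intrinsics, pixels), "k1" (the pictures are not rectified: a ray, as slopes to the right and down, at radius r is drawn at 1 + k1 r^2 times it, then the intrinsics apply), "rvec" (rotation vector, rad) and "tvec" (3), from world to camera coordinates, as OpenCV has them. Camera axes: x right, y down, z forward; pixel columns grow to the right and rows downward; lengths in m; the calibration is good to about 2 mm. A picture is of the moment at which its call begins.
- manip.sign_off(): hands the job in, once; it reports no verdict.
The state is a dict: "clock": time; "qpos": joint angles; "qd": joint speeds; "effort": joint torques, N m; "position": TCP position; "ee_rot": TCP orientation; "contact_force": force on the tool from outside, world axes, zero at the start; "moment": the same for the moment, N m; "width": finger opening in m.
Only numpy, scipy, OpenCV 4.12 (cv2) and the standard library are available. Lean on these libraries where they do the work, as an engineer would, in place of code of your own. Each camera call takes 0.05 s, during which the arm holds its last target. There are 200 camera calls.

TASK

Two short handlebar stubs with hand levers stand on the lab bench; check the hydraulic brake lever, the one with the round fluid reservoir beside its pivot. With the outside of the fingers push its blade in towards the bar until it bites and stops short of the bar, and keep a firm, steady push of about 10 N on it for two seconds without forcing it. Then ease the lever back out under the fingers until it rests, without letting it snap back, and move clear; do not grip the lever or reach behind its blade, do not press on the bar, and leave the other lever and the loose things as they are.

Things in the scene. Friction and masses are not known exactly. Their poses are not given: they have to be found in the camera images.
- brake_stand: hydraulic brake stand, fixed: grey base plate 150 x 300 x 10 mm with a pillar at its +y end that clamps the bar. Origin at bench height straight below the bar's axis; x points from the lever's blade to the bar (the way the blade is pushed, roughly away from the robot), y runs along the bar from grip end to pillar, z up. In front of the blade (-x) is free air above the base plate
- brake_bar: bar of the brake stand: level tube 22 mm thick along its y, rubber grip 30 to 38 mm thick beside the blade (own y -134 to 8 mm). Origin on the bar's axis, 125 mm above the bench; axes as brake_stand. Do not press on it
- brake_lever (a joint): brake lever angle, rad: 0 at rest, grows as the blade goes in. A light spring returns it (2 to 4 N at brake_blade). It moves freely to the bite, somewhere from 0.13 to 0.27, different each time; there resistance rises steeply (at brake_blade 10 N moves it about 2 mm past the bite, 20 N about 4 mm) and over 15 mm is left between lever and grip. Let go while pressed it snaps back
- brake_blade (a point): point to push: middle of the outer face (away from the bar) of the brake lever's blade, 105 mm from the pivot along the bar's -y, 125 mm high. Moves with the lever; at rest axes as brake_stand. The aluminium blade is straight for 45 mm either way along y, 12 mm thick (x), 16 mm high, with a 20 mm ball end 51 mm off at -y. At rest this face is 89 mm from the bar's axis, 74 mm from the grip
- brake_blade_back: the face of the brake lever's blade that looks to the bar (not to be touched: no gripping, no hooking); origin on the lever's pivot axis at blade height, axes as the lever. The pivot is 50 mm from the bar's axis on the robot's side, 35 mm along the stand's +y from its origin
- cable_stand: the other stand, same base, bar and lever in the same places, but with no master cylinder, reservoir or pipe: only a small steel barrel adjuster beside the pivot. Leave it alone. Origin and axes as brake_stand
- cable_lever (a joint): angle of the other lever in rad, 0 at rest; leave it alone
- fluid_bottle: loose white bottle, 62 mm across, 150 mm tall, origin under its centre; leave it where it stands
- wrench: loose steel wrench lying on the bench between robot and stands; leave it
- screwdriver: loose screwdriver lying on the bench behind the stands; leave it
- spare_lever: loose spare aluminium lever lying on the bench, about 180 mm long, 20 mm high; leave it
- brake_reservoir (a point): centre of the top of the round white fluid reservoir with black cap (45 mm wide, top 172 mm above the bench) on the black master cylinder, between pivot and pillar; only the brake stand has one. It is 145 mm along the stand's +y from the point to push on

How it is judged:
On the way:
1. the brake lever is pressed in by the fingers against its bite with a firm, steady push (over 6 N) for 1.5 s (value of joint brake_lever above 0.12 rad and contact force between the fingers and brake_lever above 6 N and velocity of joint brake_lever between -0.1 and 0.1 rad/s), for 1.5 s.
At the end, for the whole second after the job is handed in: The brake lever is back at rest (within 0.03 rad) and still, the other lever unpressed (below 0.05 rad), and each loose thing within 20 mm of where it lay (value of joint brake_lever below 0.03 rad and velocity of joint brake_lever between -0.1 and 0.1 rad/s and value of joint cable_lever below 0.05 rad and distance of each of fluid_bottle, wrench, screwdriver, spare_lever from where it was at the start of the episode below 0.02 m); the robot touches nothing.
It fails at once if the brake lever is forced: the fingers press it with more than 35 N (contact force between the fingers and brake_lever above 35 N).
It fails at once if the brake lever snaps back (faster than 3.5 rad/s) (velocity of joint brake_lever below -3.5 rad/s).
It fails at once if the fingers grip the lever or press on the back of its blade (contact force between the fingers and brake_blade_back above 1 N).
It fails at once if the fingers press on the bar (contact force between the fingers and brake_bar above 3 N).
It fails at once if the other lever is pressed, or a loose thing is knocked, shifted or picked up (distance of any of fluid_bottle, wrench, screwdriver, spare_lever from where it was at the start of the episode above 0.02 m or value of joint cable_lever above 0.05 rad).
It also fails if it takes over 48 s, if anything falls off the work surface, if the arm or the gripper's body presses on something with over 40 N, if the wrist force passes 120 N, or if a joint passes its speed limit or range.

## Working session

There is one attempt and no reset: what is moved stays moved. The work goes in short steps, Python scripts to look and compute and a shell command to move; the robot and the scene stay as the last step left them, time stands still between calls to the robot, and variables do not carry over. Pictures are saved under pics/ and viewed, about 8 in all and at most 12, crops included, and the job is handed in when it is done.

```bash
ls; mkdir -p pics; python3 - <<'E'
from rig import manip
import cv2,numpy as np,pickle
s=manip.get_state();print({k:np.round(v,3) for k,v in s.items()}, manip.grasp_offset)
for n in("top","side"):
    d=manip.get_image(n);pickle.dump(d,open(f"{n}0.pkl","wb"));cv2.imwrite(f"pics/{n}0.png",d["pixels"])
    R=cv2.Rodrigues(np.array(d["rvec"]))[0];print(n,-R.T@np.ravel(d["tvec"]),R[2],d["k1"])
E
```

```text
pics
{'clock': np.float64(0.0), 'qpos': array([-1.465,  0.277,  1.506, -0.   ,  1.361, -0.121]), 'qd': array([ 0.   , -0.001, -0.002,  0.002, -0.001, -0.002]), 'effort': array([ 1.0000e-03, -4.1677e+01, -2.4580e+01, -0.0000e+00,  1.1000e-02,
       -0.0000e+00]), 'position': array([ 0.129, -0.56 ,  0.23 ]), 'ee_rot': array([ 0.079,  0.703,  0.081, -0.703]), 'contact_force': array([-0.351, -0.443, -0.225]), 'moment': array([-0.037, -0.068, -0.019]), 'width': np.float64(0.085)} 0.0187
top [ 0.3894748  -0.00915865  1.35460428] [ 0.16270056  0.00580145 -0.98665844] -0.0009500607537246399
side [ 0.48690701 -0.86461045  0.64615622] [ 0.09923844  0.85690169 -0.50583716] -0.09867920420182852
```

View pics/top0.png

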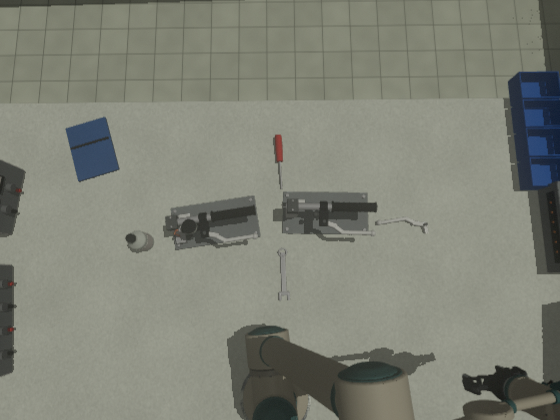

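View pics/side0.png

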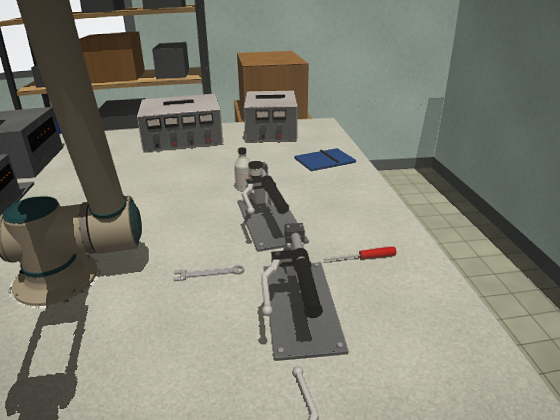

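The top view shows the brake stand on the left, with its reservoir at about (188,227) and its lever blade at about (235,241). The cable stand is on the right (blade about (350,233)), the wrench at (283,275), the bottle at (139,240), the spare lever at (405,223) and the screwdriver at (279,160).

```bash
cat > h.py <<'E'
import cv2,numpy as np,pickle
def load(n): return pickle.load(open(n,"rb"))
def ray(d,u,v):
    K=np.array(d["intrinsics"]);x=cv2.undistortPoints(np.array([[[u,v]]],float),K,np.array([d["k1"],0,0,0.]))[0,0]
    R=cv2.Rodrigues(np.array(d["rvec"]))[0]
    return -R.T@np.ravel(d["tvec"]),R.T@np.array([x[0],x[1],1])
def onz(d,u,v,z):
    c,r=ray(d,u,v);return c+r*(z-c[2])/r[2]
def dep(d,u,v):
    c,r=ray(d,u,v);return c+r*d["depth"][int(round(v)),int(round(u))]
def proj(d,P):
    return cv2.projectPoints(np.array(P,float).reshape(-1,1,3),np.array(d["rvec"]),np.array(d["tvec"]),np.array(d["intrinsics"]),np.array([d["k1"],0,0,0.]))[0][:,0]
E
python3 - <<'E'
from h import *
t=load("top0.pkl")
P=np.zeros((420,560,3))
for v in range(170,270):
    for u in range(100,440): P[v,u]=dep(t,u,v)
np.save("P.npy",P)
# base plate corners via height 0.01: gray mask not needed; bar: z in .125-.15 & dark
g=t["pixels"].max(2)
for nm,(u0,u1) in dict(brake=(160,262),cable=(270,380)).items():
    m=np.zeros(g.shape,bool);m[180:260,u0:u1]=1
    pl=m&(abs(P[...,2]-.01)<.006)
    lv=m&(g>120)&(P[...,2]>.1)&(P[...,2]<.15)
    bar=m&(g<60)&(P[...,2]>.125)&(P[...,2]<.155)
    for k,mm in(("lever",lv),("bar",bar)):
        q=P[mm];print(nm,k,len(q),q.mean(0).round(3),q.min(0).round(3),q.max(0).round(3))
    print([ (v,u,*P[v,u].round(3)) for v,u in np.argwhere(lv)][::6])
im=cv2.resize(t["pixels"][180:270,110:270],(800,450),interpolation=cv2.INTER_CUBIC)
cv2.imwrite("pics/c1.png",im)
E
```

```text
brake lever 249 [0.531 0.161 0.133] [0.506 0.054 0.105] [0.589 0.345 0.145]
brake bar 552 [0.581 0.166 0.138] [0.521 0.063 0.126] [0.616 0.296 0.148]
[(np.int64(215), np.int64(168), np.float64(0.589), np.float64(0.337), np.float64(0.141)), (np.int64(216), np.int64(209), np.float64(0.586), np.float64(0.207), np.float64(0.137)), (np.int64(217), np.int64(185), np.float64(0.584), np.float64(0.284), np.float64(0.133)), (np.int64(218), np.int64(179), np.float64(0.58), np.float64(0.303), np.float64(0.134)), (np.int64(218), np.int64(196), np.float64(0.58), np.float64(0.248), np.float64(0.136)), (np.int64(219), np.int64(195), np.float64(0.577), np.float64(0.252), np.float64(0.133)), (np.int64(220), np.int64(181), np.float64(0.574), np.float64(0.296), np.float64(0.136)), (np.int64(221), np.int64(181), np.float64(0.57), np.float64(0.295), np.float64(0.139)), (np.int64(230), np.int64(179), np.float64(0.542), np.float64(0.301), np.float64(0.136)), (np.int64(232), np.int64(214), np.float64(0.534), np.float64(0.19), np.float64(0.136)), (np.int64(233), np.int64(213), np.float64(0.532), np.float64(0.
[... 6280 characters left out ...]
 np.int64(373), np.float64(0.53), np.float64(-0.315), np.float64(0.13)), (np.int64(233), np.int64(345), np.float64(0.528), np.float64(-0.227), np.float64(0.126)), (np.int64(233), np.int64(351), np.float64(0.527), np.float64(-0.244), np.float64(0.135)), (np.int64(233), np.int64(357), np.float64(0.527), np.float64(-0.263), np.float64(0.133)), (np.int64(233), np.int64(363), np.float64(0.527), np.float64(-0.282), np.float64(0.132)), (np.int64(233), np.int64(369), np.float64(0.527), np.float64(-0.3), np.float64(0.137)), (np.int64(233), np.int64(375), np.float64(0.527), np.float64(-0.321), np.float64(0.132)), (np.int64(235), np.int64(373), np.float64(0.521), np.float64(-0.315), np.float64(0.128))]
```

View pics/c1.png

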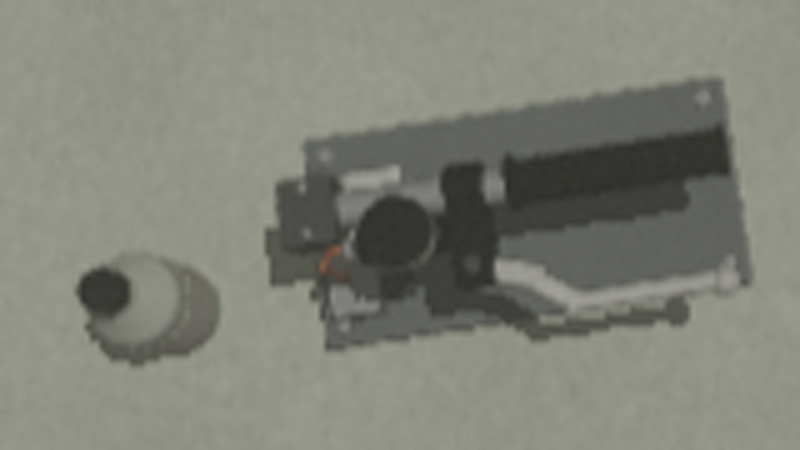

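The crop confirms it: the reservoir (black cap, orange pipe) is at crop (395,230), the blade runs from (570,300) to the ball at (725,275), and the free air is below it. Next I fit lines to the blade and the grip.

```bash
python3 - <<'E'
from h import *
t=load("top0.pkl");P=np.load("P.npy");g=t["pixels"].max(2).astype(int);Z=P[...,2]
def fit(a):
    a=np.array(a)[:,:2].astype(np.float32);l=cv2.fitLine(a,cv2.DIST_HUBER,0,.01,.01).ravel();return l
m=np.zeros(g.shape,bool);m[225:250,222:262]=1
bl=m&(g>95)&(Z>.1)&(Z<.15)
# per column mid/lower edge
rows=[];ed=[]
for u in range(224,260):
    v=np.flatnonzero(bl[:,u]);print((u,v.min(),v.max()) if len(v) else u,end=' ')
    if len(v) and u<=248: rows.append(onz(t,u,v.mean(),.133)); ed.append(onz(t,u,v.max()+.5,.133))
print()
rows=np.array(rows);l=fit(rows);print("blade line",l, "yaw",np.degrees(np.arctan2(-l[0]*np.sign(l[1]),abs(l[1]))))
l2=fit(ed);print("outer edge",l2)
g2=np.zeros(g.shape,bool);g2[200:225,212:258]=1
gr=g2&(g<60)&(Z>.12)
mid=[];w=[]
for u in range(214,254):
    v=np.flatnonzero(gr[:,u])
    if len(v)>4: mid.append(onz(t,u,v.mean(),.130));w.append(len(v))
l3=fit(mid);print("grip",l3,np.degrees(np.arctan2(-l3[0]*np.sign(l3[1]),abs(l3[1]))),w)
c=np.zeros(g.shape,bool);c[215:240,175:203]=1
c&=(Z>.158)&(Z<.185);v,u=np.nonzero(c);r=onz(t,u.mean(),v.mean(),.17);print("res",r,len(u),P[c].mean(0))
for k,q in(("bl",l),("edge",l2),("grip",l3)):
    for y in(.08,.12,.16): print(k,y,round(float(q[2]+(y-q[3])*q[0]/q[1]),4))
v,u=np.nonzero(bl&(np.arange(560)>=252)[None]);print("ball",onz(t,u.mean(),v.mean(),.133),u.max())
E
```

```text
(224, np.int64(237), np.int64(241)) (225, np.int64(238), np.int64(241)) (226, np.int64(238), np.int64(241)) (227, np.int64(238), np.int64(241)) (228, np.int64(238), np.int64(241)) (229, np.int64(237), np.int64(241)) (230, np.int64(237), np.int64(240)) (231, np.int64(237), np.int64(240)) (232, np.int64(237), np.int64(240)) (233, np.int64(237), np.int64(240)) (234, np.int64(237), np.int64(240)) (235, np.int64(237), np.int64(240)) (236, np.int64(236), np.int64(239)) (237, np.int64(236), np.int64(239)) (238, np.int64(236), np.int64(239)) (239, np.int64(236), np.int64(239)) (240, np.int64(236), np.int64(239)) (241, np.int64(236), np.int64(239)) (242, np.int64(235), np.int64(239)) (243, np.int64(235), np.int64(238)) (244, np.int64(235), np.int64(238)) (245, np.int64(235), np.int64(238)) (246, np.int64(235), np.int64(238)) (247, np.int64(235), np.int64(238)) (248, np.int64(235), np.int64(238)) (249, np.int64(234), np.int64(237)) (250, np.int64(234), np.int64(237)) (251, np.int64(234), np.int64(237)) (252, np.int64(234), np.int64(237)) (253, np.int64(233), np.int64(237)) (254, np.int64(233), np.int64(238)) (255, np.int64(233), np.int64(238)) (256, np.int64(233), np.int64(238)) (257, np.int64(234), np.int64(237)) 258 259 
blade line [ 0.13282207 -0.9911399   0.51505053  0.12034465] yaw 7.6326995
outer edge [ 0.13406672 -0.9909723   0.50903916  0.117443  ]
grip [ 0.14815268 -0.9889645   0.59573823  0.12933269] 8.519887 [8, 8, 8, 8, 8, 8, 8, 9, 8, 8, 8, 8, 8, 9, 8, 8, 8, 8, 8, 9, 9, 8, 8, 8, 8, 9, 9, 8, 8, 8, 8, 8, 8, 8, 8, 8, 8, 8, 7, 9]
res [0.55154747 0.26341069 0.17      ] 166 [0.5512633  0.26290208 0.17219547]
bl 0.08 0.5205
bl 0.12 0.5151
bl 0.16 0.5097
edge 0.08 0.5141
edge 0.12 0.5087
edge 0.16 0.5033
grip 0.08 0.6031
grip 0.12 0.5971
grip 0.16 0.5911
ball [0.52248053 0.0615246  0.133     ] 257
```

```bash
cat > w.py <<'E'
from rig import manip
import numpy as np
from scipy.spatial.transform import Rotation as Ro
X=np.array([.9903,.139,0]);Y=np.array([-.139,.9903,0]);T=np.array([.509,.113,.125])
def st(): 
    s=manip.get_state();q=s["ee_rot"];R=Ro.from_quat(np.r_[q[1:],q[0]]).as_matrix()
    p=np.array(s["position"]);f=np.array(s["contact_force"])
    print("t",round(float(s["clock"]),2),"p",p.round(4),"local to pushpt (X,Y) mm",((p-T)@X*1e3).round(1),((p-T)@Y*1e3).round(1),"F",f.round(2),"F.X",round(float(-f@X),2),"w",round(float(s["width"]),3));return s,p,R,f
E
python3 - <<'E'
from w import *
s,p,R,f=st();print(R.round(3))
for nm,D in dict(stage=[T+X*-.07],).items():
    g=D[0].copy()
    print("stage world",g, "tool delta xy cm",(R.T@(np.r_[g[:2],p[2]]-p)*100).round(2))
# desired: tool x down; options for tool y
for sy in(X,-X,Y,-Y):
    G=np.c_[[0,0,-1],sy,np.cross([0,0,-1],sy)]
    print(sy,Ro.from_matrix(R.T@G).as_rotvec().round(3))
E
```

```text
t 0.1 p [ 0.1292 -0.5598  0.2305] local to pushpt (X,Y) mm -469.6 -613.5 F [-0.39  1.51 -0.4 ] F.X 0.18 w 0.086
[[-0.     0.225 -0.974]
 [ 0.002 -0.974 -0.225]
 [-1.    -0.002 -0.   ]]
stage world [0.439679 0.10327  0.125   ] tool delta xy cm [  0.1  -57.63 -45.16]
[0.9903 0.139  0.    ] [-1.483e+00 -1.000e-03  1.000e-03]
[-0.9903 -0.139  -0.    ] [1.658e+00 1.000e-03 1.000e-03]
[-0.139   0.9903  0.    ] [-3.054e+00 -2.000e-03 -0.000e+00]
[ 0.139  -0.9903 -0.    ] [ 0.087 -0.     0.002]
```

```bash
python3 -m creep '{"delta_pos":[[0,-1.5,-1],[0,-4.5,-3.5],[0,-8,-6],[0,-11.5,-9],[0,-15,-12],[0,-19,-15],[0,-23,-18],[0,-27,-21],[0,-31,-24],[0,-35,-27]],"dr":[[0.01,0,0],[0.02,0,0],[0.03,0,0],[0.04,0,0],[0.05,0,0],[0.06,0,0],[0.07,0,0],[0.08,0,0],[0.087,0,0],[0.087,0,0]]}' -1 60
python3 - <<'E'
from w import *
s,p,R,f=st();g=T-X*.07;g[2]=p[2];print((R.T@(g-p)*100).round(2),R.round(3))
E
```

```text
clock: 1.1
position: [0.3138, -0.1566, 0.2312]
ee_rot: [0.049, 0.706, 0.049, -0.705]
contact_force: [1.2, -0.3, -0.0]
width: 0.0002
t 1.1 p [ 0.3138 -0.1566  0.2312] local to pushpt (X,Y) mm -230.8 -239.8 F [ 1.23 -0.29 -0.02] F.X -1.18 w 0.0
[  0.   -24.   -16.06] [[ 0.     0.138 -0.99 ]
 [-0.    -0.99  -0.138]
 [-1.     0.    -0.   ]]
```

```bash
python3 -m creep '{"delta_pos":[[0,-3.5,-2.3],[0,-7.5,-5],[0,-11.5,-7.7],[0,-15.5,-10.4],[0,-19,-12.8],[0,-22,-14.7],[0,-23.5,-15.7],[0,-24,-16],[0,-24,-16],[0,-24,-16]],"dr":[[0,0,0],[0,0,0],[0,0,0],[0,0,0],[0,0,0],[0,0,0],[0,0,0],[0,0,0],[0,0,0],[0,0,0]]}'
python3 - <<'E'
from w import *
s,p,R,f=st();g=T-X*.07;g[2]=.106;print((R.T@(g-p)*100).round(2),R.round(3))
E
```

```text
clock: 2.1
position: [0.438, 0.1005, 0.231]
ee_rot: [-0.049, -0.705, -0.049, 0.706]
contact_force: [-0.1, -0.6, 0.1]
width: 0.0002
t 2.1 p [0.438  0.1005 0.231 ] local to pushpt (X,Y) mm -72.0 -2.5 F [-0.08 -0.57  0.13] F.X 0.16 w 0.0
[12.5  -0.26 -0.22] [[-0.001  0.139 -0.99 ]
 [-0.001 -0.99  -0.139]
 [-1.     0.001  0.001]]
```

```bash
python3 -m creep '{"delta_pos":[[1,0,0],[3,-0.1,0],[5,-0.2,0],[7,-0.2,0],[9,-0.2,0],[11,-0.2,0],[12,-0.2,0],[12.5,-0.2,0],[12.5,-0.2,0],[12.5,-0.2,0]],"dr":[[0,0,0],[0,0,0],[0,0,0],[0,0,0],[0,0,0],[0,0,0],[0,0,0],[0,0,0],[0,0,0],[0,0,0]]}'
python3 - <<'E'
from w import *
import cv2
from h import *
s,p,R,f=st()
for n in("top","side"):
    d=manip.get_image(n);pickle.dump(d,open(f"{n}1.pkl","wb"))
    uv=proj(d,[p,T]);print(n,uv.round(1));c=uv.mean(0).astype(int)
    a=d["pixels"][c[1]-60:c[1]+60,c[0]-80:c[0]+80];cv2.imwrite(f"pics/{n}1.png",cv2.resize(a,(640,480),interpolation=cv2.INTER_CUBIC))
cv2.imwrite("pics/both1.png",np.vstack([cv2.resize(cv2.imread(f"pics/{n}1.png"),(400,300)) for n in("top","side")]))
E
```

```text
clock: 3.1
position: [0.439, 0.1032, 0.1069]
ee_rot: [0.049, 0.706, 0.049, -0.705]
contact_force: [-1.4, 0.6, 0.3]
width: 0.0002
t 3.1 p [0.439  0.1032 0.1069] local to pushpt (X,Y) mm -70.7 0.1 F [-1.37  0.62  0.29] F.X 1.27 w 0.0
top [[242.  262.3]
 [238.6 240. ]]
side [[219.2 210.4]
 [244.4 201. ]]
```

View pics/both1.png

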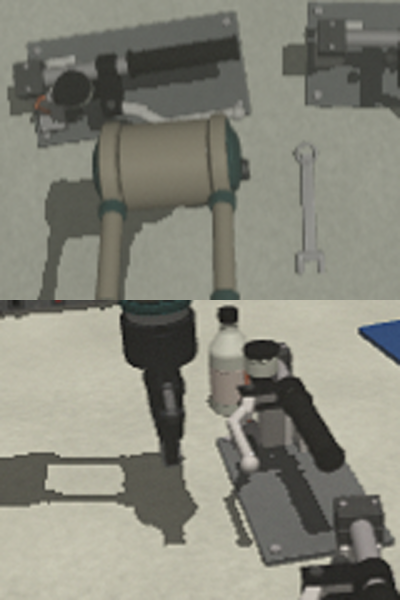

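The fingers are shut in front of the blade (tip at lower crop (172,460)) at the right height, with clear air between. Advancing to about 1 cm short of it.

```bash
python3 -m creep '{"delta_pos":[[0,0,-0.4],[0,0,-1],[0,0,-1.8],[0,0,-2.6],[0,0,-3.4],[0,0,-4.2],[0,0,-4.7],[0,0,-5],[0,0,-5],[0,0,-5]],"dr":[[0,0,0],[0,0,0],[0,0,0],[0,0,0],[0,0,0],[0,0,0],[0,0,0],[0,0,0],[0,0,0],[0,0,0]]}'
python3 -c "from w import *;st()"
python3 -m creep '{"delta_pos":[[0,0,-0.2],[0,0,-0.4],[0,0,-0.6],[0,0,-0.8],[0,0,-1],[0,0,-1.2],[0,0,-1.2],[0,0,-1.2]],"dr":[[0,0,0],[0,0,0],[0,0,0],[0,0,0],[0,0,0],[0,0,0],[0,0,0],[0,0,0]]}'
python3 -c "from w import *;st()"
```

```text
clock: 4.2
position: [0.4875, 0.1103, 0.1061]
ee_rot: [-0.049, -0.705, -0.049, 0.706]
contact_force: [-0.3, -0.1, -0.9]
width: -0.0001
t 4.2 p [0.4875 0.1103 0.1061] local to pushpt (X,Y) mm -21.7 0.3 F [-0.33 -0.15 -0.92] F.X 0.35 w -0.0
clock: 5.0
position: [0.499, 0.1117, 0.1061]
ee_rot: [-0.05, -0.705, -0.049, 0.706]
contact_force: [-2.2, -1.9, 1.9]
width: -0.0001
t 5.0 p [0.499  0.1117 0.1061] local to pushpt (X,Y) mm -10.1 0.1 F [-2.16 -1.9   1.92] F.X 2.4 w -0.0
```

```bash
python3 -m creep '{"delta_pos":[[0,0,-0.2],[0,0,-0.4],[0,0,-0.6],[0,0,-0.8],[0,0,-1],[0,0,-1],[0,0,-1]],"dr":[[0,0,0],[0,0,0],[0,0,0],[0,0,0],[0,0,0],[0,0,0],[0,0,0]]}'
python3 -c "from w import *;st()"
python3 -m creep '{"delta_pos":[[0,0,-0.1],[0,0,-0.2],[0,0,-0.2],[0,0,-0.2]],"dr":[[0,0,0],[0,0,0],[0,0,0],[0,0,0]]}'
python3 -c "from w import *;st()"
```

```text
clock: 5.7
position: [0.5091, 0.1127, 0.1058]
ee_rot: [-0.05, -0.705, -0.049, 0.706]
contact_force: [-3.0, -3.8, -0.2]
width: -0.0
t 5.7 p [0.5091 0.1127 0.1058] local to pushpt (X,Y) mm 0.1 -0.3 F [-2.95 -3.84 -0.16] F.X 3.46 w -0.0
clock: 6.1
position: [0.511, 0.1128, 0.1058]
ee_rot: [-0.05, -0.705, -0.049, 0.706]
contact_force: [-2.8, -4.7, -0.8]
width: 0.0002
t 6.1 p [0.511  0.1128 0.1058] local to pushpt (X,Y) mm 1.9 -0.4 F [-2.77 -4.68 -0.8 ] F.X 3.4 w 0.0
```

```bash
python3 -m creep '{"delta_pos":[[0,0,0],[0,0,0]],"dr":[[0,0,0],[0,0,0]]}' >/dev/null
python3 - <<'E'
from w import *
from h import *
for i in range(3):
    d=manip.get_image("side" if i else "top");s,p,R,f=st();print(np.round(s["moment"],2))
    if i==0: t=d
for nm,dd in(("t",t),("s",d)):
    c=proj(dd,[p])[0].astype(int);a=dd["pixels"][c[1]-45:c[1]+45,c[0]-60:c[0]+60]
    cv2.imwrite(f"pics/{nm}2.png",a)
cv2.imwrite("pics/both2.png",np.vstack([cv2.resize(cv2.imread(f"pics/{n}2.png"),(400,300),interpolation=cv2.INTER_CUBIC) for n in "ts"]))
E
```

```text
t 6.35 p [0.5109 0.1128 0.1057] local to pushpt (X,Y) mm 1.9 -0.4 F [-3.44 -4.22 -0.89] F.X 3.99 w -0.0
[-0.74  0.54 -0.01]
t 6.4 p [0.5109 0.1128 0.1057] local to pushpt (X,Y) mm 1.9 -0.4 F [-3.35 -5.55 -0.23] F.X 4.09 w 0.0
[-0.74  0.59 -0.04]
t 6.45 p [0.5109 0.1128 0.1058] local to pushpt (X,Y) mm 1.9 -0.4 F [-3.9  -5.1  -1.12] F.X 4.57 w 0.0
[-0.76  0.53  0.03]
```

View pics/both2.png

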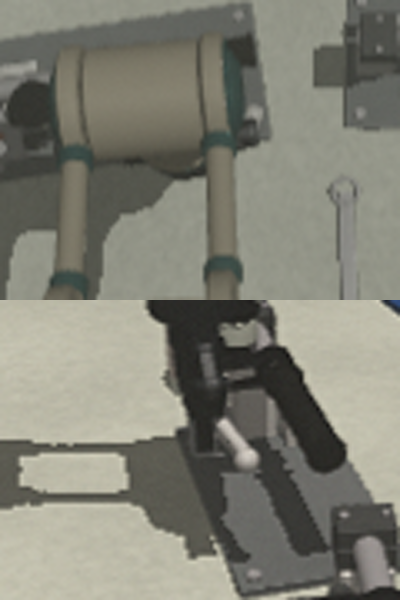

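The lateral force fits pad friction: the blade face sweeps towards -Y as it turns, and the moments put that force at blade height. I'll follow the arc from here, so +tool y along with the push.

```bash
python3 -m creep '{"delta_pos":[[0,0.15,0],[0,0.3,0],[0,0.4,0],[0,0.4,0]],"dr":[[0,0,0],[0,0,0],[0,0,0],[0,0,0]]}' >/dev/null
python3 -c "from w import *;st()"
python3 -m creep '{"delta_pos":[[0,0.04,-0.1],[0,0.08,-0.2],[0,0.08,-0.2]],"dr":[[0,0,0],[0,0,0],[0,0,0]]}' >/dev/null
python3 -c "from w import *;st()"
```

```text
t 6.85 p [0.5124 0.1101 0.1063] local to pushpt (X,Y) mm 3.0 -3.3 F [-3.29  2.17  0.7 ] F.X 2.96 w 0.0
t 7.15 p [0.5146 0.1093 0.1064] local to pushpt (X,Y) mm 5.0 -4.4 F [-3.57  1.29  0.03] F.X 3.36 w -0.0
```

```bash
python3 -m creep '{"delta_pos":[[0,0.02,-0.1],[0,0.05,-0.2],[0,0.05,-0.2]],"dr":[[0,0,0],[0,0,0],[0,0,0]]}' >/dev/null
python3 -c "from w import *;st()"
python3 -m creep '{"delta_pos":[[0,0.02,-0.1],[0,0.05,-0.2],[0,0.05,-0.2]],"dr":[[0,0,0],[0,0,0],[0,0,0]]}' >/dev/null
python3 -c "from w import *;st()"
```

```text
t 7.45 p [0.5166 0.109  0.1063] local to pushpt (X,Y) mm 7.0 -5.0 F [-3.67  1.38  1.14] F.X 3.44 w 0.0
t 7.75 p [0.5184 0.1087 0.1062] local to pushpt (X,Y) mm 8.7 -5.5 F [-2.58  0.73  1.91] F.X 2.46 w 0.0
```

```bash
for i in 1 2; do python3 -m creep '{"delta_pos":[[0,0.02,-0.1],[0,0.05,-0.2],[0,0.05,-0.2]],"dr":[[0,0,0],[0,0,0],[0,0,0]]}' >/dev/null
python3 -c "from w import *;st()"; done
```

```text
t 8.05 p [0.5195 0.1086 0.1062] local to pushpt (X,Y) mm 9.8 -5.8 F [-5.67  1.77  2.59] F.X 5.37 w 0.0
t 8.35 p [0.5204 0.1084 0.106 ] local to pushpt (X,Y) mm 10.7 -6.1 F [-7.37  0.37  4.45] F.X 7.25 w 0.0
```

It has bitten. Continuing in fine steps to about 10 N.

```bash
python3 -m creep '{"delta_pos":[[0,0,-0.1],[0,0,-0.1],[0,0,-0.1]],"dr":[[0,0,0],[0,0,0],[0,0,0]]}' >/dev/null
python3 -c "from w import *;st()"
python3 -m creep '{"delta_pos":[[0,0,-0.05],[0,0,-0.1],[0,0,-0.1]],"dr":[[0,0,0],[0,0,0],[0,0,0]]}' >/dev/null
python3 -c "from w import *;st()"
```

```text
t 8.65 p [0.5208 0.1084 0.106 ] local to pushpt (X,Y) mm 11.0 -6.2 F [-8.61  1.09  5.19] F.X 8.38 w -0.0
t 8.95 p [0.5211 0.1084 0.106 ] local to pushpt (X,Y) mm 11.4 -6.3 F [-9.37 -0.92  6.29] F.X 9.41 w -0.001
```

```bash
Z='x'; python3 -m creep '{"delta_pos":[[0,0,-0.05],[0,0,-0.05],[0,0,-0.05],[0,0,-0.05],[0,0,-0.05],[0,0,-0.05],[0,0,-0.05],[0,0,-0.05],[0,0,-0.05],[0,0,-0.05]],"dr":[[0,0,0],[0,0,0],[0,0,0],[0,0,0],[0,0,0],[0,0,0],[0,0,0],[0,0,0],[0,0,0],[0,0,0]]}' >/dev/null
python3 -c "from w import *;st()"
python3 -m creep '{"delta_pos":[[0,0,0],[0,0,0],[0,0,0],[0,0,0],[0,0,0],[0,0,0],[0,0,0],[0,0,0],[0,0,0],[0,0,0]],"dr":[[0,0,0],[0,0,0],[0,0,0],[0,0,0],[0,0,0],[0,0,0],[0,0,0],[0,0,0],[0,0,0],[0,0,0]]}' >/dev/null
python3 -c "from w import *;st()"
python3 -m creep '{"delta_pos":[[0,0,0],[0,0,0],[0,0,0],[0,0,0]],"dr":[[0,0,0],[0,0,0],[0,0,0],[0,0,0]]}' >/dev/null
python3 -c "from w import *;st()"
```

```text
t 9.95 p [0.5213 0.1084 0.106 ] local to pushpt (X,Y) mm 11.5 -6.3 F [-10.18  -0.7    5.54] F.X 10.18 w -0.0
t 10.95 p [0.5213 0.1084 0.106 ] local to pushpt (X,Y) mm 11.5 -6.3 F [-11.54  -0.48   4.9 ] F.X 11.49 w 0.0
t 11.35 p [0.5213 0.1084 0.106 ] local to pushpt (X,Y) mm 11.5 -6.3 F [-10.29   0.04   4.85] F.X 10.18 w -0.0
```

Held at about 10 to 11 N for 2.4 s without moving. Easing out slowly along the same arc.

```bash
for i in 1 2; do python3 -m creep '{"delta_pos":[[0,-0.02,0.1],[0,-0.05,0.2],[0,-0.08,0.3],[0,-0.11,0.4],[0,-0.14,0.5],[0,-0.17,0.6],[0,-0.2,0.7],[0,-0.23,0.8],[0,-0.26,0.9],[0,-0.3,1.0]],"dr":[[0,0,0],[0,0,0],[0,0,0],[0,0,0],[0,0,0],[0,0,0],[0,0,0],[0,0,0],[0,0,0],[0,0,0]]}' >/dev/null
python3 -c "from w import *;st()"; done
```

```text
t 12.35 p [0.5148 0.109  0.1062] local to pushpt (X,Y) mm 5.2 -4.7 F [-3.41 -5.11  1.62] F.X 4.08 w 0.0
t 13.35 p [0.5045 0.1109 0.1061] local to pushpt (X,Y) mm -4.7 -1.4 F [-2.3  -4.44 -0.4 ] F.X 2.89 w -0.0
```

```bash
python3 -m creep '{"delta_pos":[[0,-0.02,0.08],[0,-0.05,0.16],[0,-0.08,0.24],[0,-0.1,0.32],[0,-0.12,0.4],[0,-0.14,0.48],[0,-0.14,0.54],[0,-0.14,0.6],[0,-0.14,0.66],[0,-0.14,0.72]],"dr":[[0,0,0],[0,0,0],[0,0,0],[0,0,0],[0,0,0],[0,0,0],[0,0,0],[0,0,0],[0,0,0],[0,0,0]]}' >/dev/null
python3 -c "from w import *;st()"
python3 -m creep '{"delta_pos":[[0,0,0.06],[0,0,0.12],[0,0,0.18],[0,0,0.24],[0,0,0.3],[0,0,0.36],[0,0,0.44],[0,0,0.52],[0,0,0.6],[0,0,0.7]],"dr":[[0,0,0],[0,0,0],[0,0,0],[0,0,0],[0,0,0],[0,0,0],[0,0,0],[0,0,0],[0,0,0],[0,0,0]]}' >/dev/null
python3 -c "from w import *;st()"
```

```text
t 14.35 p [0.4979 0.1128 0.1066] local to pushpt (X,Y) mm -11.0 1.4 F [-0.25  0.22 -0.35] F.X 0.22 w -0.0
t 15.35 p [0.49   0.1112 0.1062] local to pushpt (X,Y) mm -19.0 0.9 F [ 0.51 -0.57  0.33] F.X -0.43 w -0.0
```

The lever is out and contact is released. Backing off 5 cm, then rising and checking.

```bash
python3 -m creep '{"delta_pos":[[0,0,0.5],[0,0,1.5],[0,0,2.5],[0,0,3.5],[0,0,4.5],[0,0,5.5],[0,0,6.5],[0,0,7],[0,0,7],[0,0,7]],"dr":[[0,0,0],[0,0,0],[0,0,0],[0,0,0],[0,0,0],[0,0,0],[0,0,0],[0,0,0],[0,0,0],[0,0,0]]}' >/dev/null
python3 -m creep '{"delta_pos":[[-1,0,0],[-3,0,0],[-5,0,0.5],[-7,0,1],[-9,0,1.5],[-10,0,2],[-10,0,2],[-10,0,2],[-10,0,2],[-10,0,2]],"dr":[[0,0,0],[0,0,0],[0,0,0],[0,0,0],[0,0,0],[0,0,0],[0,0,0],[0,0,0],[0,0,0],[0,0,0]]}' >/dev/null
python3 - <<'E'
from w import *
from h import *
s,p,R,f=st();print(np.abs(s["qd"]).max())
for n in("top","side"):
    d=manip.get_image(n);cv2.imwrite(f"pics/{n}3.png",d["pixels"])
    o=load(n+"0.pkl")
    df=np.abs(d["pixels"].astype(int)-o["pixels"]).max(2)
    a=d["pixels"].copy();a[df>40]=(0,0,255);pickle.dump(d,open(n+"3.pkl","wb"))
    cv2.imwrite(f"pics/{n}3d.png",a)
a=cv2.imread("pics/top3d.png")[130:290,100:440];b=cv2.imread("pics/side3d.png")[120:420,150:450]
cv2.imwrite("pics/end.png",np.vstack([cv2.resize(a,(560,264)),cv2.resize(b,(336,336)) if 0 else cv2.copyMakeBorder(cv2.resize(b,(330,330)),0,0,0,230,cv2.BORDER_CONSTANT)]))
t=load("top3.pkl");g=t["pixels"].max(2)
for u in(244,250,256):print(u,[int(x) for x in g[230:243,u]],[int(x) for x in load("top0.pkl")["pixels"].max(2)[230:243,u]])
E
```

```text
t 17.35 p [0.4006 0.0987 0.2054] local to pushpt (X,Y) mm -109.3 0.9 F [-0.12 -0.17  0.53] F.X 0.14 w 0.0
0.0013962203714154018
244 [100, 100, 99, 99, 99, 123, 147, 154, 141, 107, 85, 87, 87] [99, 99, 99, 99, 98, 122, 146, 153, 141, 105, 86, 88, 88]
250 [99, 98, 97, 98, 114, 140, 154, 142, 132, 144, 149, 150, 149] [99, 99, 96, 98, 113, 139, 153, 141, 131, 143, 148, 148, 149]
256 [100, 124, 135, 131, 140, 149, 149, 139, 130, 141, 150, 150, 149] [99, 124, 135, 130, 139, 149, 148, 138, 131, 141, 149, 148, 149]
```

View pics/end.png

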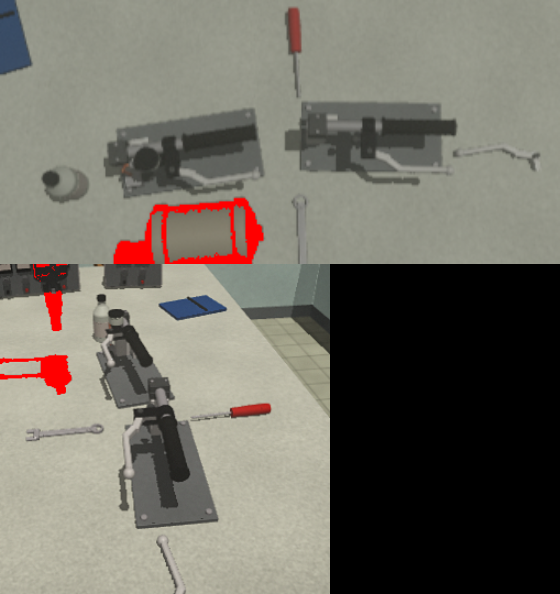

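Only the arm and its shadow differ from the first pictures (red). The lever, the stands and every loose thing are pixel-identical to the start. Handing in.

```bash
python3 -c "from rig import manip;print(manip.sign_off())"
```

```text
the job is handed in; nothing more can be done
None
```

I pushed the brake lever in with the outside of the shut fingers until it bit, about 20 mm in (roughly 0.19–0.2 rad, estimated from fingertip travel). I held it there at 10–11.5 N along the push, with no measurable movement, for about 2.4 s. I then eased it back at about 1 cm/s until contact was lost at the rest position, backed off and handed in at about 17.5 s.

**Last checks:**
- **Lever and loose things:** before/after pictures from both cameras differ only by the arm and its shadow. The brake blade reads the same in the pixel columns I compared, and the other lever and all the loose things look unmoved.
- **Robot at the end:** still and touching nothing, with a wrist reading of about 0.5 N.

**Off plan:**
- **Sideways drag:** pad friction dragged sideways at up to about 5 N on the way in and again on the way out, because the blade face shifts along the bar as it turns. I followed the arc to relieve it on the way in.
- **Upward force:** there was also about 5 N upward during the hold, so the total contact force was about 11–12.5 N, against the 35 N limit.

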